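Reload the tin labeller's feed track

TASK

Reload the labeller's feed track: draw its sprung follower back by the ball handle until the rod drops into the notch of the gate bar and leave it parked there, feeling for the notch lightly rather than forcing the handle. Lower (do not drop) the two flat tins from the sheet pan into the track, upright and facing like the two already in it, between those and the parked follower. Then lift the handle out and ease the follower forward by hand, never letting it snap or squeezing the tins hard, until it bears on the closed-up row of four; let go, and leave everything else where it is.

Things in the scene. Friction and masses are not known exactly. Their poses are not given: they have to be found in the camera images.
- labeller: Bench labelling machine with open feed track, fixed. Origin: table level, track centre line, inner face of the end stop. x: along the track, the way the follower is drawn back; y: towards the handle side; z up. White housing beyond the end stop: 100 mm high to x = -82, then 150, label reel lying on it to 212.
- track (a point): Middle of the track floor at x = 80 in the labeller frame, 20 mm above the table, axes as the labeller. The floor runs from x = 0 to 250. Side rails 63 apart inside (1.5 mm play each side of a tin), 44 mm above the table, then lips flaring out to 54 mm high, 38 mm either side of the centre line: a tin that catches on a lip must be shifted a little sideways, away from its push.
- gate (a point): On the top edge of the gate bar: a dark steel bar 10 thick along the track, labeller y = 66 to 76, x = 38 to 245, top 57 mm above the table; the handle's rod lies across it. ONE notch in the edge, 15 wide, 13 deep, upright walls. The bar is clamped anywhere within 20 mm of this point, so the notch is up to 20 mm either way from it along x: see or feel it.
- follower (a joint): Sprung plate 56 wide across the track, 24 to 90 mm above the table, on a 46 long black carriage. Value: travel in m along labeller x; 0 at the start, grows drawn back, end 0.140; face at x = 0.048 + value. Spring pushes it forward with 5 to 5.7 N; let go it snaps. The rod is over the notch at some value from 0.085 to 0.125, +-2.5 mm play.
- handle (a joint): Swing in rad of the handle's rod about an axis along labeller x at y = 20, z = 62 mm, riding on the follower 25 mm behind its face. 0: rod level, lying on the gate bar; about -0.24: at the notch bottom, ball 17 mm lower; positive: lifted, to 0.6. Falls by its weight, 0.1 kg. Rod down in the notch: the spring holds it on the notch's front wall.
- ball (a point): Centre of the black ball, 24 mm diameter, on a stem 20 mm above the outer end of the rod (10 mm diameter, white nylon sleeve, 70 mm long from the swing axis); level: labeller y = 90, 82 mm above the table, 25 mm behind the follower's face. Pinch from above, fingers along the track. Axes: the labeller's when level.
- tin_in1: Flat hinged steel tin of chocolates, 24 thick (x) x 60 wide (y) x 80 tall (z), 0.1 to 0.17 kg, standing on its short end, z up; origin at the centre of its underside; the front one of the two left in the track, touching the end stop, x along the track.
- tin_in2: Flat hinged steel tin of chocolates, 24 thick (x) x 60 wide (y) x 80 tall (z), 0.1 to 0.17 kg, standing on its short end, z up; origin at the centre of its underside; the second one left in the track, between the first and the follower.
- tin_a: Flat hinged steel tin of chocolates, 24 thick (x) x 60 wide (y) x 80 tall (z), 0.1 to 0.17 kg, standing on its short end, z up; origin at the centre of its underside; one of the two to load, on the sheet pan, its yaw within 0.45 rad of the pan's.
- tin_b: Flat hinged steel tin of chocolates, 24 thick (x) x 60 wide (y) x 80 tall (z), 0.1 to 0.17 kg, standing on its short end, z up; origin at the centre of its underside; the other one to load, on the sheet pan likewise. The three things on the pan stand about 75 mm apart in a row along its x, in any order.
- sheetpan: Aluminium sheet pan 330 (x) x 240 (y), rim 22 mm high and 4 mm thick, fixed; origin at the centre of its underside, inner floor about 4 mm above the table.
- round_tin: Round steel tin, 60 diameter x 34 tall, on the sheet pan with the flat tins; origin at the centre of its underside. Stays where it is.
- cups: Stack of white portion cups, 67 diameter x 105 tall, on the table beside the labeller, on the robot's side of it; origin under its centre. Stays.
- bowl: Steel mixing bowl, 190 diameter x 85 tall, at the far side of the table; origin under its centre. Stays.
- jar: Amber glass jar, 70 diameter x 100 tall, beyond the labeller; origin under its centre. Stays.
Mind the look-alikes: they are no part of the job. What is shaped like the tin_in2 but brown, green or pink is not meant.

How it is judged:
On the way, in this order (a step that is already met when the one before it is completed fails the run):
1. the follower is parked: drawn back, the rod down in the notch, the hand off the handle (value of joint follower above 0.075 m and value of joint handle below -0.1 rad and velocity of joint follower between -0.02 and 0.02 m/s and contact force between the fingers and follower below 0.2 N), for 0.3 s.
2. both tins stand in the track, let go, between the first two and the still parked follower (x of tin_a in the frame of labeller between 0.054 and 0.175 m and y of tin_a in the frame of labeller between -0.006 and 0.006 m and z of tin_a in the frame of labeller between 0.015 and 0.026 m and angle between each of tin_a, tin_b's own z axis and vertical below 0.12 rad and angle between the x axis of each of tin_a, tin_b and the x axis of labeller, either way round below 0.15 rad and linear speed of each of tin_a, tin_b below 0.02 m/s and contact force between the fingers and tin_a below 0.2 N and x of tin_b in the frame of labeller between 0.054 and 0.175 m and y of tin_b in the frame of labeller between -0.006 and 0.006 m and z of tin_b in the frame of labeller between 0.015 and 0.026 m and contact force between the fingers and tin_b below 0.2 N and value of joint follower above 0.075 m), for 0.2 s.
At the end, for the whole second after the job is handed in: All four tins stand upright (0.12 rad) and square (0.15 rad) in the track, at rest, closed up to the end stop (each within 5 mm of its place), the new two behind the old two; the follower, let go, bears on the last with at least 1 N, its travel 43 to 52 mm (x of tin_in1 in the frame of labeller between 0.008 and 0.017 m and y of tin_in1 in the frame of labeller between -0.006 and 0.006 m and z of tin_in1 in the frame of labeller between 0.015 and 0.026 m and angle between each of tin_in1, tin_in2, tin_a, tin_b's own z axis and vertical below 0.12 rad and angle between the x axis of each of tin_in1, tin_in2, tin_a, tin_b and the x axis of labeller, either way round below 0.15 rad and x of tin_in2 in the frame of labeller between 0.032 and 0.042 m and y of tin_in2 in the frame of labeller between -0.006 and 0.006 m and z of tin_in2 in the frame of labeller between 0.015 and 0.026 m and x of tin_a in the frame of labeller between 0.054 and 0.092 m and y of tin_a in the frame of labeller between -0.006 and 0.006 m and z of tin_a in the frame of labeller between 0.015 and 0.026 m and linear speed of each of tin_a, tin_b below 0.02 m/s and x of tin_b in the frame of labeller between 0.054 and 0.092 m and y of tin_b in the frame of labeller between -0.006 and 0.006 m and z of tin_b in the frame of labeller between 0.015 and 0.026 m and value of joint follower between 0.043 and 0.052 m and (contact force between follower and tin_a above 1 N or contact force between follower and tin_b above 1 N)); the robot touches nothing.
It fails at once if the follower ran forward onto the tins faster than 0.25 m/s (it was let go and snapped shut) (velocity of joint follower below -0.25 m/s and value of joint follower below 0.072 m).
It fails at once if the handle's rod was forced against the gate bar or its notch with more than 40 N (contact force between handle and labeller above 40 N).
It fails at once if the follower was pressed on a tin with more than 25 N (contact force between follower and tin_in1 above 25 N or contact force between follower and tin_in2 above 25 N or contact force between follower and tin_a above 25 N or contact force between follower and tin_b above 25 N).
It fails at once if a tin fell freely at more than 0.7 m/s (dropped from over 25 mm) ((linear speed of tin_a above 0.7 m/s and contact force between the fingers and tin_a below 0.05 N) or (linear speed of tin_b above 0.7 m/s and contact force between the fingers and tin_b below 0.05 N)).
It fails at once if something else on the table was moved by more than 30 mm (distance of any of round_tin, cups, bowl, jar from where it was at the start of the episode above 0.03 m).
It also fails if it takes over 72 s, if anything falls off the work surface, if the arm or the gripper's body presses on something with over 40 N, if the wrist force passes 120 N, or if a joint passes its speed limit or range.

ROBOT

A 7-joint arm with a two-finger parallel gripper is mounted at the origin on the work surface. World frame = base frame: x ahead of the robot, y to its left, z up, the work surface at z = 0. Lengths are in m, angles in rad, forces in N, time in s.
With the tool pointing down it reaches from about 0.425 to 0.925 m from the base axis. Payload 6.8 kg.
Tool frame: the origin (TCP) lies at the very end of the fingers, on their centre line; the grasp point (between the pads) lies 19 mm behind it; z points along the fingers, y is the line along which they close (so a half turn about z gives the same grasp; the last joint's range is limited). The gripper opens to 85 mm and grips with 20 to 120 N. Pads are 22 mm wide; open, the fingers measure 114 mm over their backs; the gripper's body (76 mm by 85 mm) begins 54 mm behind the grasp point. The pads swing forward as they close: fully open they stand 13 mm farther back than shut.
Start: joints at [1.198, 0.477, 0.022, 1.555, -0.011, 1.109, -0.083], TCP at [0.177, -0.651, 0.231] pointing down, gripper open.
Joint ranges: [-2.96, 2.96], [-0.34, 2.1], [-1.41, 1.46], [0.24, 2.44], [-1.37, 4.51], [0.17, 1.92], [-2.96, 2.96]. Speed limits (rad/s): [2.39, 2.39, 3.14, 3.14, 3.14, 3.14, 3.14].

INTERFACE

Orientations are given as a rotation vector (axis times angle).
In Python, from bench import get_obs, viewer, r gives the robot as it stands. The module is installed in compiled form; this text tells all that it offers.
- The arm moves only by the tool play_rows, never from a script. Its argument "commands" is a list that holds one entry, the list of rows, each a list of 5 numbers: the gripper's target within -1 to 1 (shut at 1, half-way at 0, fully open at -1), then the shift along the tool's x, y, z scaled (see below), then the turn about the tool's z scaled (see below). A call has 1 to 12 rows; each row is the pose to reach, as a shift and turn from the pose commanded when the call began, along the tool's axes at that moment; what a row does not reach only later rows make up. The controller multiplies each number of a shift by 0.2 m and each number of a turn by pi/2 rad. A row lasts 1/12 s, in which the tool goes at most 41.7 mm and 7.16 degrees, less where a joint would pass 70% of its speed; a pose out of reach is approached as far as the arm can. A call with a number of a shift or a turn outside -1 to 1 is refused whole. A call with a gripper value outside its range is refused whole. The fingers move at their own pace and stop on an object; "grip_force" is the grip in N (left out, the last holds). Time passes only in rows, so rows that repeat a pose let the fingers close. It gives the time, the measured TCP pose, the force, the opening and the grip force at its end, in the units of the state.
- get_obs(): the state, without advancing time (a new reading comes with each control period).
- viewer.grab_frame(name): name is "side" or "top"; returns a dict with "pixels" (420x560x3 uint8, red, green, blue), "fovy" (degrees; the focal length in pixels is half the picture's height over the tangent of half this angle, whatever the lens; pixels are square), "cx", "cy" (the principal point, pixels), "world_to_cam" (4x4, takes a point from world to camera coordinates). Camera axes: x right, y up, looking along -z (the intrinsics and any distortion apply to the point x, -y, -z); pixel columns grow to the right and rows downward; lengths in m; the calibration is good to about 2 mm. A picture is of the moment at which its call begins. There is no depth.
- r.hand_in(): hands the job in; it is judged then, once.
Trained networks look in a picture, given as the dict that the camera call returned (one of the last four; its "shot" number tells which), for a name from the list of things; names that differ only in an ending like _2 or _b are one class to them, and where a whole thing is asked for, a point or a joint stands for the part that bears it (a point fixed in the world has none). Each returns a list of dicts, best first, with "score" (0 to 1); they miss things now and then, are a little off and sometimes report something else, mostly with a low value. They report only what shows in the picture. A call takes as long as a camera call. They do not tell look-alikes from the thing itself.
- viewer.trace(picture, thing): "pixels" (420x560 bool, what is visible of it) and "rect" ([left, top, right, bottom] in pixels, round what is visible of it).
The state is a dict: "clock": time; "joints": joint angles; "qvel": joint speeds; "tau": joint torques, N m; "tcp_pos": TCP position; "orientation": TCP orientation; "contact_force": force on the tool from outside, world axes, zero at the start; "moment": the same for the moment, N m; "grip_width": finger opening in m; "gripper_force": force on a finger pad.
Only numpy, scipy, OpenCV 4.12 (cv2) and the standard library are available. Lean on these libraries where they do the work, as an engineer would, in place of code of your own. Each camera call takes 0.05 s, during which the arm holds its last target. There are 200 camera calls.

## Working session

There is one attempt and no reset: what is moved stays moved. The work goes in short steps, Python scripts to look and compute and a tool call to move; the robot and the scene stay as the last step left them, time stands still between calls to the robot, and variables do not carry over. Pictures are saved under pics/ and viewed, at most 10 in all, crops included, and the job is handed in when it is done.

Besides the shell and the picture viewer there is one more tool, called after "Emit:" in YAML: its name, and indented under it one key for each argument. play_rows: Moves the arm, as the interface text tells. Shifts and turns lie within -1 to 1; 1 stands for 0.2 m of shift or pi/2 rad of turn. Its arguments: {"type":"object","properties":{"commands":{"type":"array","items":{"type":"array","items":{"type":"array","items":{"type":"number","minimum":-1,"maximum":1}}}},"grip_force":{"type":"number"}},"required":["commands"]}

```bash
mkdir -p pics; cat > h.py <<'E'
import numpy as np, cv2
from bench import get_obs, viewer, r
def ray(f,u,v):
    h=f["pixels"].shape[0]; fl=h/2/np.tan(np.radians(f["fovy"])/2)
    M=np.array(f["world_to_cam"]); d=np.array([(u-f["cx"])/fl,-(v-f["cy"])/fl,-1.])
    return -M[:3,:3].T@M[:3,3], M[:3,:3].T@d
def atz(f,u,v,z):
    o,d=ray(f,u,v); return o+d*(z-o[2])/d[2]
def proj(f,p):
    h=f["pixels"].shape[0]; fl=h/2/np.tan(np.radians(f["fovy"])/2)
    M=np.array(f["world_to_cam"]); c=M[:3,:3]@np.array(p)+M[:3,3]
    return np.array([f["cx"]-fl*c[0]/c[2], f["cy"]+fl*c[1]/c[2]])
def save(f,n,crop=None,s=1):
    a=f["pixels"][:,:,::-1]
    if crop: a=a[crop[1]:crop[3],crop[0]:crop[2]]
    cv2.imwrite(f"pics/{n}.png",cv2.resize(a,None,fx=s,fy=s,interpolation=cv2.INTER_CUBIC))
E
python3 - <<'E'
from h import *
for n in("top","side"):
    f=viewer.grab_frame(n); save(f,n+"0",None,1.4); print(n,[k for k in f],f["fovy"],f["cx"],f["cy"],ray(f,280,210))
    for t in("labeller","follower","handle","tin_a","sheetpan","round_tin","cups"):
        print(t,[(round(d["score"],2),[int(x) for x in d["rect"]]) for d in viewer.trace(f,t)])
print(get_obs())
E
```

```text
top ['pixels', 'fovy', 'cx', 'cy', 'world_to_cam', 'shot'] 51.31652320552532 280.7839761742421 205.09967311282898 (array([ 0.33142154, -0.06236016,  1.08569843]), array([ 0.14850663,  0.01490319, -0.98886427]))
labeller [(0.61, [45, 144, 286, 265])]
follower [(0.56, [198, 148, 225, 202])]
handle [(0.48, [197, 145, 209, 180])]
tin_a [(0.64, [377, 169, 410, 187]), (0.61, [385, 201, 417, 221])]
sheetpan [(0.75, [330, 140, 440, 283])]
round_tin [(0.86, [381, 227, 411, 252])]
cups [(0.97, [192, 225, 226, 258])]
side ['pixels', 'fovy', 'cx', 'cy', 'world_to_cam', 'shot'] 56.21368652983158 273.9461002000304 209.2899747439702 (array([0.07187395, 0.63495873, 0.66947265]), array([ 0.42084555, -0.68012614, -0.60046464]))
labeller [(0.89, [73, 201, 271, 401])]
follower []
handle [(0.62, [186, 223, 205, 240])]
tin_a [(0.78, [297, 149, 311, 179]), (0.55, [321, 154, 339, 184])]
sheetpan [(0.59, [259, 151, 386, 226])]
round_tin [(0.65, [339, 174, 357, 190]), (0.33, [72, 200, 268, 402])]
cups [(0.84, [256, 238, 289, 291])]
{'clock': 0.8, 'joints': array([ 1.19792249,  0.47695367,  0.02242511,  1.55539484, -0.01149104,
        1.1092849 , -0.08311615]), 'qvel': array([ 7.32627970e-04,  1.96166697e-04, -4.60715228e-05,  1.12318101e-05,
       -3.62741699e-04,  1.37962631e-03, -9.80440715e-04]), 'tau': array([-1.36877417e-03, -5.96257102e+01,  1.60596482e+00, -2.81530130e+01,
        1.24312338e-02,  1.38514170e-03, -3.90197852e-05]), 'tcp_pos': array([ 0.17663848, -0.65150689,  0.23134167]), 'orientation': array([3.11402773e+00, 4.14594001e-01, 2.21314289e-05]), 'contact_force': array([-0.71611946,  0.70993681, -0.64027673]), 'moment': array([ 0.00571695,  0.00170812, -0.00416153]), 'gripper_force': 0.0, 'grip_width': 0.08551236836450264}
```

View pics/top0.png

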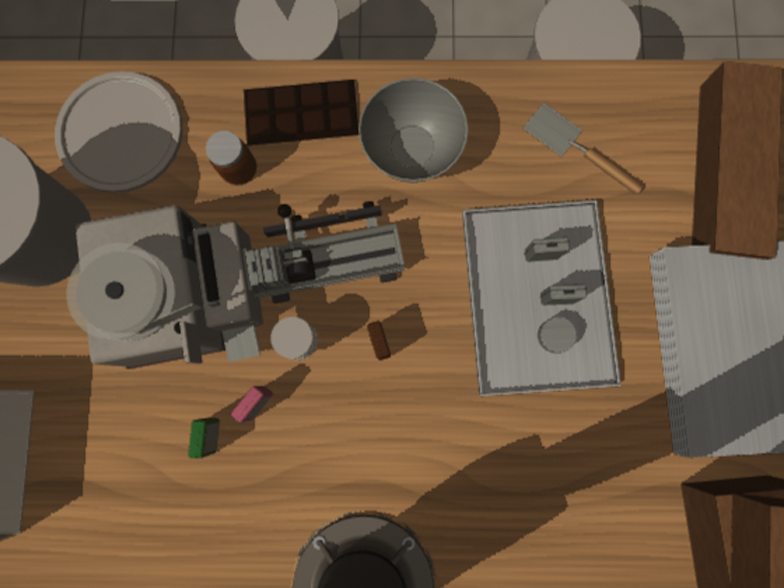

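View pics/side0.png

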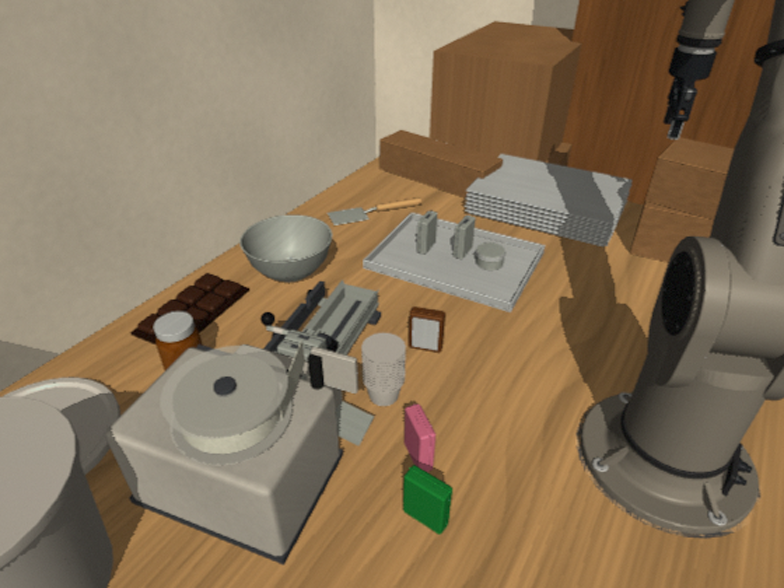

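The top view shows the labeller on the left, with the ball at (204,151), the gate bar from (190,164) to (271,151) and the track end at (287,170). The two grey tins on the pan are at (391,176) and (406,208), and the round tin is at (398,238). The brown, green and pink look-alikes lie off the pan at (271,243), (141,313) and (177,289), so the two grey ones on the pan are the tins meant.

```bash
python3 - <<'E'
from h import *
f=viewer.grab_frame("top"); save(f,"topc",(165,138,298,220),6)
g=viewer.grab_frame("side")
a=g["pixels"][195:285,175:280,::-1]; b=g["pixels"][140:195,285:365,::-1]; c=f["pixels"][160:225,365:430,::-1]
A=cv2.resize(a,None,fx=4.6,fy=4.6,interpolation=cv2.INTER_CUBIC)
B=cv2.resize(b,(300,206),interpolation=cv2.INTER_CUBIC);C=cv2.resize(c,(300,300),interpolation=cv2.INTER_CUBIC)
im=np.zeros((520,790,3),np.uint8); im[:A.shape[0],:A.shape[1]]=A; im[:206,490:]=B; im[210:510,490:]=C
cv2.imwrite("pics/mix.png",im)
for t in viewer.trace(f,"tin_a"):
    m=t["pixels"].astype(np.uint8); ys,xs=np.nonzero(m); print("tin",xs.mean(),ys.mean(),cv2.minAreaRect(np.c_[xs,ys].astype(np.float32)))
E
```

```text
tin 390.48514851485146 178.08663366336634 ((390.59991455078125, 178.20001220703125), (14.7078218460083, 31.678386688232422), 81.8698959350586)
tin 401.8955916473318 210.33642691415312 ((402.0, 210.5), (15.0, 32.0), 90.0)
```

View pics/topc.png

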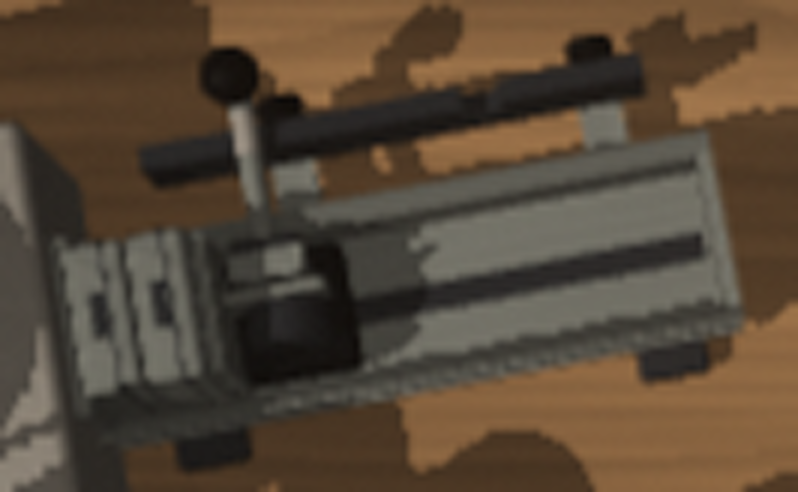

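View pics/mix.png

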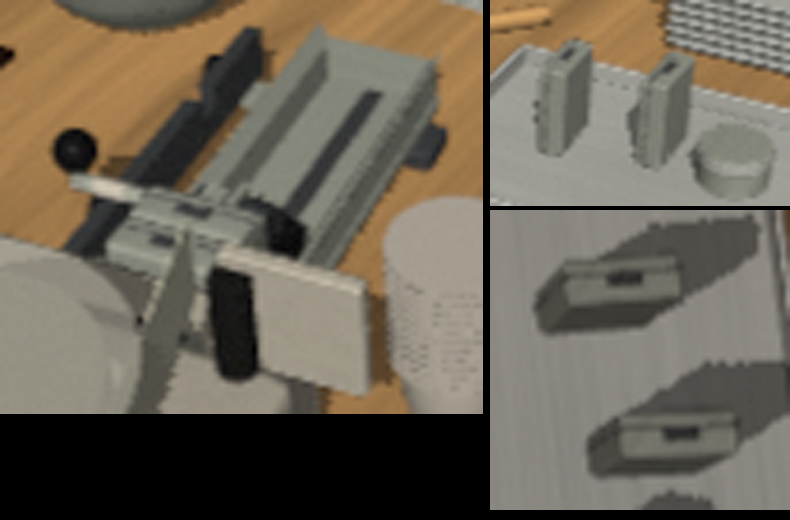

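The enlarged crops confirm that the two grey steel tins on the pan match the tins already in the track. The notch shows in the gate bar at about crop (479,103), full frame (244.5,155). Next I fit the poses.

```bash
cat >> h.py <<'E'
from scipy.optimize import least_squares, minimize
def Rz(a): return np.array([[np.cos(a),-np.sin(a),0],[np.sin(a),np.cos(a),0],[0,0,1]])
def L2W(p,q): return Rz(p[2])@np.array(q,float)+[p[0],p[1],0]
def W2L(p,w): return Rz(-p[2])@(np.array(w,float)-[p[0],p[1],0])
def box(x,y,yaw,z0=.004):
    return [L2W((x,y,yaw),(sx*.012,sy*.03,z)) for sx in(-1,1) for sy in(-1,1) for z in(z0,z0+.08)]
def fittin(obs,x0):
    # obs: list of (frame,mask)
    def cost(q):
        c=0
        for f,m in obs:
            S=8; h=cv2.convexHull(np.array([proj(f,p) for p in box(*q)],np.float32))
            im=np.zeros(m.shape,np.uint8); cv2.fillConvexPoly(im,np.round(h*16).astype(np.int32),1,shift=4)
            im=im>0; c+=1-(im&m).sum()/(im|m).sum()
        return c
    best=None
    for yaw in np.arange(-.6,.61,.15):
        s=minimize(cost,[x0[0],x0[1],x0[2]+yaw],method="Nelder-Mead",options=dict(initial_simplex=np.array([x0[0],x0[1],x0[2]+yaw])+np.array([[0,0,0],[.008,0,0],[0,.008,0],[0,0,.12]]),xatol=1e-4))
        if best is None or s.fun<best.fun: best=s
    return best
def move(tgt,yaw_y):
    """shift/turn (scaled) to put TCP at tgt with tool y along world angle yaw_y (mod pi)"""
    from scipy.spatial.transform import Rotation as Ro
    o=get_obs(); R=Ro.from_rotvec(o["orientation"]).as_matrix()
    d=R.T@(np.array(tgt)-o["tcp_pos"]); a=np.arctan2(R[1,1],R[0,1])
    t=-(yaw_y-a); t=(t+np.pi/2)%np.pi-np.pi/2
    return np.round(d/.2,4),round(t/(np.pi/2),4)
E
python3 - <<'E'
from h import *
f=viewer.grab_frame("top"); g=viewer.grab_frame("side")
c=lambda x,y:np.array([165+x/6-.4,138+y/6-.4])
lm=[((.073,.09,.082),c(230,75)),((.25,.038,.054),c(706,133)),((.25,-.038,.054),c(743,318)),
((0,.03,.1),c(56,242)),((0,-.03,.1),c(84,398)),((.048,.03,.1),c(190,233)),((.048,-.03,.1),c(222,386))]
res=lambda p:np.concatenate([proj(f,L2W(p,a))-b for a,b in lm])
b0=atz(f,*lm[0][1],.082); 
s=least_squares(res,[b0[0],b0[1]+.08,-1.4],loss="soft_l1"); p=s.x; print("lab",p, np.round(res(p).reshape(-1,2),1))
for q in((478,103),(462,100),(495,110)): print("notch L",W2L(p,atz(f,*c(*q),.057)))
for q in((145,165),(640,75)): print("bar ends",W2L(p,atz(f,*c(*q),.057)))
for q in((282,105),(590,45)): print("knobs",W2L(p,atz(f,*c(*q),.045)))
tr=viewer.trace(f,"tin_a"); ts=viewer.trace(g,"tin_a")
for i,t in enumerate(tr):
    u=[(t["rect"][0]+t["rect"][2])/2,(t["rect"][1]+t["rect"][3])/2]; x0=atz(f,*u,.044)
    # match side
    best=min(ts,key=lambda d:np.linalg.norm(np.array([(d["rect"][0]+d["rect"][2])/2,(d["rect"][1]+d["rect"][3])/2])-proj(g,x0)))
    b=fittin([(f,t["pixels"]),(g,best["pixels"])],[x0[0],x0[1],0]); print("tin",i,t["rect"],best["rect"],b.x,b.fun)
np.save("lab.npy",p)
print("ball W",L2W(p,(.073,.09,.082)),"side",proj(g,L2W(p,(.073,.09,.082))))
print(move(L2W(p,(.073,.09,.14)),p[2]), move(L2W(p,(.073,.09,.068)),p[2]))
E
```

```text
lab [ 0.52096487  0.18830987 -1.36758652] [[ 0.9  0.6]
 [-1.   0.5]
 [-1.  -0.2]
 [ 1.8  1.2]
 [ 1.2  0.3]
 [-0.1 -1.3]
 [-1.2 -1.8]]
notch L [0.16444947 0.06849937 0.057     ]
notch L [0.15831255 0.0710201  0.057     ]
notch L [0.17067532 0.06425541 0.057     ]
bar ends [0.02762043 0.06974685 0.057     ]
bar ends [0.23106967 0.06700002 0.057     ]
knobs [0.08487354 0.08716806 0.045     ]
knobs [0.21362437 0.0871377  0.045     ]
tin 0 [375.4, 170.2, 406.7, 189.2] [297.6, 150.1, 313.1, 178.9] [ 0.56843329 -0.31170966  0.21283919] 0.30456296592785315
tin 1 [383.5, 201.8, 417.5, 219.7] [326.0, 153.2, 338.2, 185.6] [ 0.48813706 -0.33449837  0.13186855] 0.3456141671056262
tin 2 [145.5, 96.5, 183.8, 133.7] [190.4, 224.2, 205.4, 237.4] [0.72812672 0.24109663 0.2222055 ] 1.3526473526473528
ball W [0.62384545 0.1349752  0.082     ] side [192.51319462 226.64279486]
(array([ 3.1871, -3.21  ,  0.4566]), np.float64(0.0392)) (array([ 3.1871, -3.21  ,  0.8166]), np.float64(0.0392))
```

Emit:
play_rows:
  commands:
    - [[-0.05,0.8,-0.8,0,0.04],[-0.05,0.8,-0.8,0,0.04],[-0.05,0.8,-0.8,0,0.04],[-0.05,0.8,-0.8,0,0.04],[-0.05,0.8,-0.8,0,0.04],[-0.05,0.8,-0.8,0,0.04]]
  grip_force: 20

```text
clock: 1.65
tcp_pos: [0.2926, -0.45, 0.2314]
orientation: [-3.123, -0.326, -0.002]
contact_force: [0.1, 0.1, -0.8]
grip_width: 0.045
gripper_force: 0.0
```

Emit:
play_rows:
  commands:
    - [[-0.05,0.8,-0.8,0,0],[-0.05,0.8,-0.8,0,0],[-0.05,0.8,-0.8,0,0],[-0.05,0.8,-0.8,0,0],[-0.05,0.8,-0.8,0,0],[-0.05,0.8,-0.8,0,0]]

```text
clock: 2.15
tcp_pos: [0.4171, -0.261, 0.2318]
orientation: [-3.124, -0.327, -0.004]
contact_force: [0.3, -0.9, -0.2]
grip_width: 0.0449
gripper_force: 0.0
```

Emit:
play_rows:
  commands:
    - [[-0.05,0.8,-0.8,0,0],[-0.05,0.8,-0.8,0,0],[-0.05,0.8,-0.8,0,0],[-0.05,0.8,-0.8,0,0],[-0.05,0.8,-0.8,0,0],[-0.05,0.8,-0.8,0,0]]

```text
clock: 2.65
tcp_pos: [0.5412, -0.0713, 0.2319]
orientation: [-3.122, -0.326, -0.004]
contact_force: [0.4, 2.0, 0.1]
grip_width: 0.0449
gripper_force: 0.0
```

```bash
python3 - <<'E'
from h import *
p=np.load("lab.npy"); f=viewer.grab_frame("top")
b=atz(f,165+230/6-.4,138+75/6-.4,.082); print(b,W2L(p,b))
print(move([b[0],b[1],.14],p[2]), move([b[0],b[1],.068],p[2]))
E
```

```text
[0.62528374 0.13725829 0.082     ] [0.07105416 0.09186946 0.082     ]
(array([ 0.6216, -0.9228,  0.4643]), np.float64(0.0049)) (array([ 0.6202, -0.9217,  0.8242]), np.float64(0.0049))
```

Emit:
play_rows:
  commands:
    - [[-0.05,0.62,-0.92,0.3,0.005],[-0.05,0.62,-0.92,0.3,0.005],[-0.05,0.62,-0.92,0.3,0.005],[-0.05,0.62,-0.92,0.4,0.005],[-0.05,0.62,-0.92,0.45,0.005],[-0.05,0.62,-0.92,0.45,0.005],[-0.05,0.62,-0.92,0.45,0.005],[-0.05,0.62,-0.92,0.45,0.005]]

```text
clock: 3.37
tcp_pos: [0.6223, 0.1293, 0.1398]
orientation: [-3.126, -0.31, 0.004]
contact_force: [0.7, -0.5, 1.1]
grip_width: 0.0447
gripper_force: 0.0
```

```bash
python3 - <<'E'
from h import *
p=np.load("lab.npy"); f=viewer.grab_frame("side"); 
o=get_obs()["tcp_pos"]; print(o,W2L(p,o),proj(f,o))
g=viewer.grab_frame("top")
a=cv2.resize(f["pixels"][160:260,150:250,::-1],(400,400),interpolation=cv2.INTER_CUBIC)
b=cv2.resize(g["pixels"][110:210,160:260,::-1],(400,400),interpolation=cv2.INTER_CUBIC)
cv2.imwrite("pics/near.png",np.hstack([a,b]))
for n,q in(("side",f),("top",g)):
  for t in viewer.trace(q,"ball"): print(n,t["score"],t["rect"])
print(move([0.6252,.1368,.068],p[2]))
E
```

```text
[0.62288934 0.12721857 0.14082769] [0.08040407 0.08749817 0.14082769] [191.78518546 205.0055162 ]
side 0.64 [189.6, 224.6, 205.3, 237.8]
top 0.54 [256.3, 56.8, 334.9, 129.0]
(array([ 0.0181, -0.0544,  0.3711]), np.float64(-0.0075))
```

View pics/near.png

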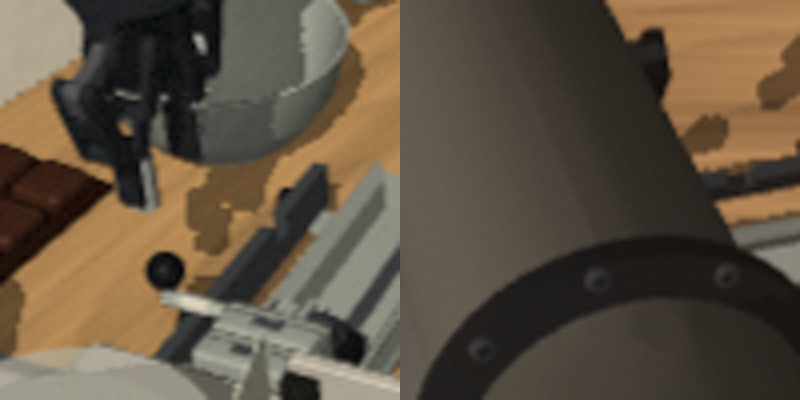

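Emit:
play_rows:
  commands:
    - [[-0.05,0.015,-0.05,0,0],[-0.05,0.015,-0.05,0.08,0],[-0.05,0.015,-0.05,0.16,0],[-0.05,0.015,-0.05,0.24,0],[-0.05,0.015,-0.05,0.31,0],[-0.05,0.015,-0.05,0.35,0],[-0.05,0.015,-0.05,0.365,0],[-0.05,0.015,-0.05,0.365,0],[-0.05,0.015,-0.05,0.365,0]]

```text
clock: 4.32
tcp_pos: [0.6246, 0.1382, 0.0689]
orientation: [-3.127, -0.304, -0.001]
contact_force: [0.2, 0.5, 0.9]
grip_width: 0.0447
gripper_force: 0.0
```

```bash
python3 - <<'E'
from h import *
p=np.load("lab.npy"); f=viewer.grab_frame("side"); o=get_obs(); print(W2L(p,o["tcp_pos"]),o["tcp_pos"],o["contact_force"])
save(f,"pre",(160,190,235,260),7)
E
```

```text
[0.06998768 0.09157749 0.06918946] [0.62478255 0.1382439  0.06918946] [-0.66652328 -0.23431408  0.28176209]
```

View pics/pre.png

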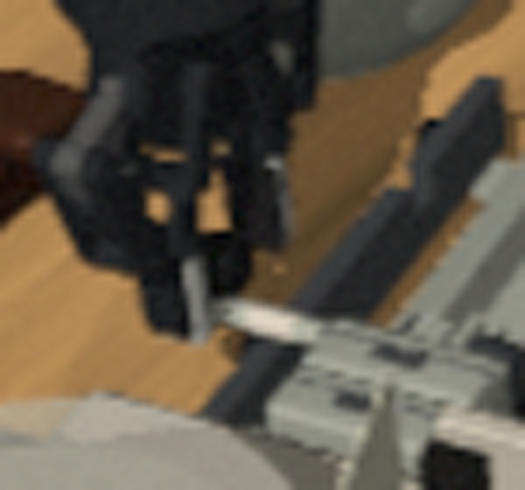

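The ball sits between the fingers: the front finger is at crop (195,290) and the rod runs behind it. I'll close gently.

Emit:
play_rows:
  commands:
    - [[0.2,0,0,0,0],[0.5,0,0,0,0],[0.5,0,0,0,0],[0.5,0,0,0,0],[0.5,0,0,0,0]]
  grip_force: 20

```text
clock: 4.78
tcp_pos: [0.6246, 0.1387, 0.069]
orientation: [-3.126, -0.305, -0.002]
contact_force: [-0.1, 1.5, 5.2]
grip_width: 0.0223
gripper_force: 19.6
```

Emit:
play_rows:
  commands:
    - [[0.5,0,0.0,-0.008,0],[0.5,0,0.03,-0.01,0],[0.5,0,0.08,-0.01,0],[0.5,0.001,0.13,-0.01,0],[0.5,0.002,0.18,-0.01,0],[0.5,0.002,0.23,-0.01,0],[0.5,0.003,0.28,-0.01,0],[0.5,0.003,0.33,-0.01,0],[0.5,0.004,0.37,-0.01,0],[0.5,0.004,0.4,-0.01,0],[0.5,0.004,0.41,-0.01,0],[0.5,0.004,0.41,-0.01,0]]

```text
clock: 5.78
tcp_pos: [0.6404, 0.0585, 0.07]
orientation: [-3.125, -0.305, 0.001]
contact_force: [0.4, 5.0, -0.5]
grip_width: 0.022
gripper_force: 19.7
```

```bash
python3 - <<'E'
from h import *
p=np.load("lab.npy"); f=viewer.grab_frame("side"); o=get_obs(); print(W2L(p,o["tcp_pos"]),o["tcp_pos"],o["contact_force"],o["grip_width"])
save(f,"draw",(160,185,245,260),7)
E
```

```text
[0.15095461 0.09078654 0.0700402 ] [0.64034815 0.05878333 0.0700402 ] [-0.2234186   4.56808067 -0.59243703] 0.02238508262437969
```

View pics/draw.png

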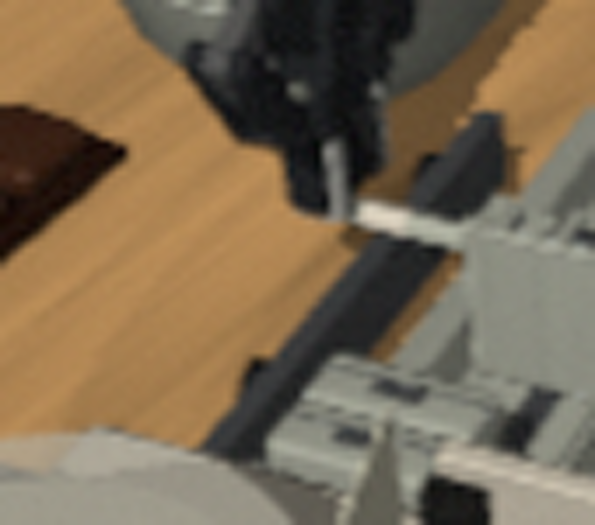

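Emit:
play_rows:
  commands:
    - [[0.5,0,0.03,0,0],[0.5,0,0.045,0,0],[0.5,0,0.05,0.005,0],[0.5,0,0.05,0.01,0],[0.5,0,0.05,0.013,0],[0.5,0,0.05,0.013,0]]

```text
clock: 6.33
tcp_pos: [0.6428, 0.0496, 0.0677]
orientation: [-3.125, -0.306, -0.001]
contact_force: [1.1, 4.2, -0.5]
grip_width: 0.0223
gripper_force: 19.8
```

Emit:
play_rows:
  commands:
    - [[0.5,0,0.003,0.01,0],[0.5,0,0.005,0.015,0],[0.5,0,0.005,0.015,0],[0.5,0,0.005,0.015,0]]

```text
clock: 6.67
tcp_pos: [0.6436, 0.0486, 0.0652]
orientation: [-3.125, -0.306, -0.003]
contact_force: [2.0, 4.5, 0.5]
grip_width: 0.0219
gripper_force: 19.8
```

Emit:
play_rows:
  commands:
    - [[0.5,0.002,0,0.01,0],[0.5,0.004,0,0.02,0],[0.5,0.006,0,0.03,0],[0.5,0.006,0,0.03,0],[0.5,0.006,0,0.03,0]]

```text
clock: 7.08
tcp_pos: [0.6445, 0.0482, 0.0586]
orientation: [-3.126, -0.305, -0.002]
contact_force: [1.6, 5.5, -0.4]
grip_width: 0.0223
gripper_force: 19.8
```

```bash
python3 - <<'E'
from h import *
p=np.load("lab.npy"); f=viewer.grab_frame("side"); o=get_obs(); print(W2L(p,o["tcp_pos"]),o["contact_force"],o["grip_width"])
save(f,"draw2",(160,185,245,260),7)
E
```

```text
[0.16213292 0.09274406 0.05865412] [3.08801886 6.10011007 0.9653315 ] 0.02219051855138686
```

View pics/draw2.png

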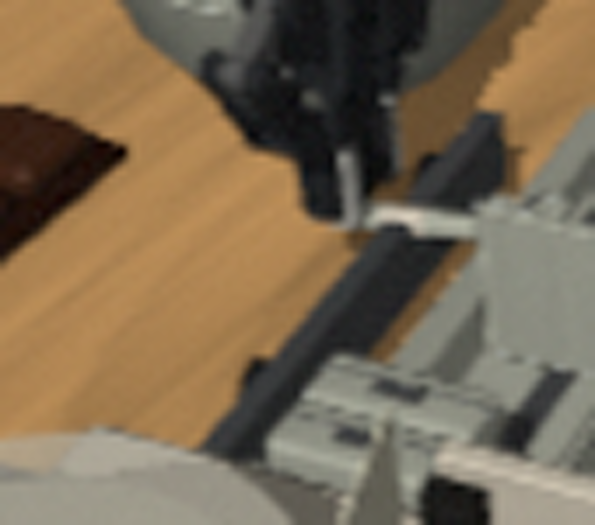

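The front corner of the bar at crop (395,232) now covers the rod, so the rod is going into the notch. I'll lower the rest of the way.

Emit:
play_rows:
  commands:
    - [[0.5,0.002,0,0.01,0],[0.5,0.003,0,0.02,0],[0.5,0.003,0,0.028,0],[0.5,0.003,0,0.028,0],[0.5,0.003,0,0.028,0]]

```text
clock: 7.55
tcp_pos: [0.6448, 0.0482, 0.0529]
orientation: [-3.126, -0.306, -0.001]
contact_force: [2.6, 5.5, -0.0]
grip_width: 0.0222
gripper_force: 19.8
```

Emit:
play_rows:
  commands:
    - [[0.5,0,-0.005,0,0],[0.5,0,-0.01,0,0],[0.5,0,-0.015,0,0],[0.5,0,-0.015,0,0]]

```text
clock: 7.88
tcp_pos: [0.6447, 0.0485, 0.053]
orientation: [3.125, 0.302, 0.001]
contact_force: [5.5, -1.3, -1.4]
grip_width: 0.0223
gripper_force: 19.7
```

Emit:
play_rows:
  commands:
    - [[0.3,0,-0.01,0,0],[0.1,0,-0.01,0,0],[-0.05,0,-0.01,0,0],[-0.05,0,-0.01,0,0],[-0.05,0,-0.01,-0.05,0],[-0.05,0,-0.01,-0.15,0],[-0.05,0,-0.01,-0.3,0],[-0.05,0,-0.01,-0.48,0],[-0.05,0,-0.01,-0.48,0],[-0.05,0,-0.01,-0.48,0]]

```text
clock: 8.72
tcp_pos: [0.6454, 0.0526, 0.1526]
orientation: [-3.127, -0.304, -0.009]
contact_force: [0.2, -0.0, -1.0]
grip_width: 0.0448
gripper_force: 0.0
```

```bash
python3 - <<'E'
from h import *
p=np.load("lab.npy"); f=viewer.grab_frame("side"); o=get_obs(); print(W2L(p,o["tcp_pos"]),o["contact_force"],o["grip_width"],o["tcp_pos"])
for t in viewer.trace(f,"handle")[:2]: print(t["score"],t["rect"])
save(f,"park",(160,185,245,260),7)
for q in ([.5684,-.3117,.2128],[.4881,-.3345,.1319]): print(move([q[0],q[1],.15],q[2]+np.pi/2))
E
```

```text
[0.15817701 0.09306511 0.15053489] [-0.10521342 -0.05951067 -1.25629476] 0.045057111435020204 [0.64403741 0.05216939 0.15053489]
0.66 [204.1, 207.4, 225.6, 221.9]
(array([-0.7177,  1.7122, -0.0035]), np.float64(-0.0119))
(array([-1.1336,  1.7466, -0.0033]), np.float64(0.0396))
```

View pics/park.png

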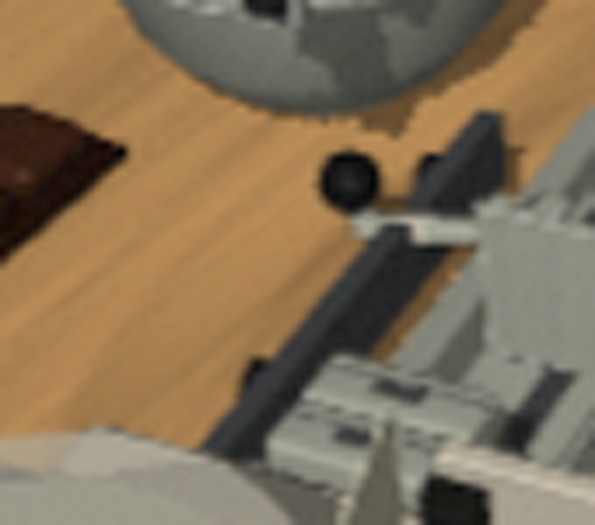

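The ball at crop (350,182) is low, the rod lies in the notch and the fingers are clear, so the follower is parked. Next, over to the tins.

Emit:
play_rows:
  commands:
    - [[-0.05,-0.1,0.2,0,0],[-0.05,-0.2,0.4,0,0],[-0.05,-0.3,0.6,0,0],[-1,-0.36,0.8,0,0],[-1,-0.36,0.86,0,0],[-1,-0.36,0.86,0,0]]

```text
clock: 9.32
tcp_pos: [0.6039, -0.1388, 0.1474]
orientation: [3.125, 0.289, -0.006]
contact_force: [0.4, -0.5, 0.1]
grip_width: 0.0789
gripper_force: 0.0
```

Emit:
play_rows:
  commands:
    - [[-1,-0.1,0.2,0,0],[-1,-0.2,0.4,0,0],[-1,-0.3,0.6,0,0],[-1,-0.36,0.75,0,-0.01],[-1,-0.36,0.83,0,-0.01],[-1,-0.36,0.85,0,-0.01],[-1,-0.36,0.85,0,-0.01]]

```text
clock: 9.9
tcp_pos: [0.5676, -0.3118, 0.1478]
orientation: [-3.123, -0.326, 0.003]
contact_force: [0.5, 0.8, 0.4]
grip_width: 0.0851
gripper_force: 0.0
```

```bash
python3 - <<'E'
from h import *
p=np.load("lab.npy"); f=viewer.grab_frame("top"); g=viewer.grab_frame("side")
c=lambda x,y:np.array([165+x/6-.4,138+y/6-.4])
for q in((700,245),(550,271),(400,297)): print("slot",W2L(p,atz(f,*c(*q),.020)))
for q in((706,133),(743,318)): print("end",W2L(p,atz(f,*c(*q),.054)))
o=get_obs(); print(o["tcp_pos"],o["grip_width"],o["joints"][6])
for t in viewer.trace(g,"tin_a"): print(t["rect"])
# tin1 fit from side view only, tin0 side only
for q in([.5684,-.3117,.2128],[.4881,-.3345,.1319]):
    h=np.array([proj(g,P) for P in box(*q)]); print("pred",h.min(0),h.max(0)); print(move([q[0],q[1],.05],q[2]+np.pi/2))
E
```

```text
slot [0.24240405 0.00123472 0.02      ]
slot [0.17917425 0.00269571 0.02      ]
slot [0.11605901 0.00415405 0.02      ]
end [0.25271547 0.03872496 0.054     ]
end [ 0.25233888 -0.03908185  0.054     ]
[ 0.56866724 -0.30849976  0.148256  ] 0.08566564937563234 -1.1034585928877627
[323.6, 151.7, 339.0, 184.5]
[296.5, 149.4, 312.9, 178.6]
[207.5, 205.5, 225.6, 218.3]
pred [297.5335204 148.8850733] [311.53640336 181.66838873]
(array([-0.0058,  0.0179,  0.4926]), np.float64(0.0002))
pred [323.16973286 152.47318444] [338.96571623 185.7936377 ]
(array([-0.4224,  0.0444,  0.4926]), np.float64(0.0517))
```

Emit:
play_rows:
  commands:
    - [[-1,-0.003,0.012,0.1,0],[-1,-0.003,0.012,0.22,0],[-1,-0.003,0.012,0.34,0],[-1,-0.003,0.012,0.44,0],[-1,-0.003,0.012,0.485,0],[-1,-0.003,0.012,0.485,0],[0.5,-0.003,0.012,0.485,0],[0.5,-0.003,0.012,0.485,0],[0.5,-0.003,0.012,0.485,0],[0.5,-0.003,0.012,0.485,0]]
  grip_force: 25

```text
clock: 10.88
tcp_pos: [0.5696, -0.3136, 0.0539]
orientation: [3.123, 0.329, 0.004]
contact_force: [-0.4, 2.0, 6.1]
grip_width: 0.0608
gripper_force: 27.9
```

```bash
python3 - <<'E'
from h import *
p=np.load("lab.npy"); f=viewer.grab_frame("top")
print(get_obs()["tcp_pos"],get_obs()["grip_width"])
a=f["pixels"].astype(int).mean(2)
# darkest row per column near predicted lines
for nm,L,z,xs in(("slot",0,.020,np.arange(.16,.238,.006)),("bar",.071,.057,np.arange(.05,.225,.008))):
    P=[]
    for x in xs:
        u=proj(f,L2W(p,(x,L,z))); c=int(round(u[0])); vs=np.arange(int(u[1])-5,int(u[1])+7)
        col=a[vs,c]; w=np.clip(np.median(col)*.75-col,0,None)
        if w.sum()>0: P.append(W2L(p,atz(f,c,(w*vs).sum()/w.sum(),z))[:2])
    P=np.array(P); k=np.polyfit(P[:,0],P[:,1],1); print(nm,k,np.polyval(k,[.07,.11,.2]),np.round(P[:,1],4))
E
```

```text
[ 0.56955043 -0.31360705  0.05394734] 0.06101333668369776
slot [ 0.19639647 -0.04107568] [-0.02732792 -0.01947207 -0.00179638] [-0.0108 -0.0105 -0.0121  0.001   0.0014  0.0014  0.001   0.0016  0.0011
  0.0014  0.0011]
bar [0.02657409 0.06418325] [0.06604344 0.0671064  0.06949807] [0.0637 0.0633 0.064  0.0633 0.0823 0.0815 0.0633 0.0636 0.0636 0.0633
 0.0637 0.0633 0.0636 0.0639 0.0852 0.0696 0.063  0.0629 0.0634 0.0627
 0.0819 0.075 ]
```

Emit:
play_rows:
  commands:
    - [[0.5,0,0,-0.1,0],[0.5,0,0,-0.3,0],[0.5,0,0,-0.5,0],[0.5,0,-0.1,-0.65,-0.07],[0.5,0.03,-0.28,-0.7,-0.15],[0.5,0.06,-0.46,-0.7,-0.22],[0.5,0.09,-0.64,-0.7,-0.29],[0.5,0.12,-0.82,-0.7,-0.36],[0.5,0.14,-0.95,-0.7,-0.43],[0.5,0.14,-1,-0.7,-0.5],[0.5,0.14,-1,-0.7,-0.5]]

```text
clock: 11.85
tcp_pos: [0.5537, -0.1085, 0.1927]
orientation: [-2.753, -1.512, -0.001]
contact_force: [0.5, 0.3, -2.0]
grip_width: 0.0609
gripper_force: 28.2
```

```bash
python3 - <<'E'
from h import *
p=np.load("lab.npy"); f=viewer.grab_frame("side")
o=get_obs();print(o["tcp_pos"],o["grip_width"],o["gripper_force"],o["joints"][6])
print(move(L2W(p,(.07,.0007,.19)),p[2]+np.pi/2))
E
```

```text
[ 0.55380499 -0.11135985  0.19244967] 0.06076975904781178 28.231469755992293 -0.6983300968669404
(array([ 0.9211, -0.7047,  0.0119]), np.float64(-0.4956))
```

Emit:
play_rows:
  commands:
    - [[0.5,0.15,-0.11,0,-0.07],[0.5,0.3,-0.23,0,-0.15],[0.5,0.45,-0.35,0,-0.22],[0.5,0.6,-0.47,0,-0.29],[0.5,0.75,-0.59,0,-0.36],[0.5,0.88,-0.68,0,-0.43],[0.5,0.92,-0.705,0,-0.495],[0.5,0.92,-0.705,0,-0.495],[0.5,0.92,-0.705,0,-0.495]]

```text
clock: 12.65
tcp_pos: [0.5366, 0.1171, 0.1918]
orientation: [1.994, 2.427, -0.001]
contact_force: [-0.4, -0.8, -2.2]
grip_width: 0.0613
gripper_force: 28.2
```

```bash
python3 - <<'E'
from h import *
p=np.load("lab.npy"); f=viewer.grab_frame("side")
o=get_obs();print(o["tcp_pos"],W2L(p,o["tcp_pos"]),o["contact_force"],o["joints"][6])
print(move(L2W(p,(.07,.0007,.10)),p[2]+np.pi/2))
for n in("round_tin","cups"):
  for t in viewer.trace(f,n)[:1]: print(n,t["rect"])
E
```

```text
[0.53656789 0.11624572 0.1917177 ] [0.07373026 0.00073841 0.1917177 ] [ 0.21304985 -0.33259547 -1.78006643] -0.43702430336334425
(array([ 1.930e-02, -1.000e-04,  4.586e-01]), np.float64(-0.0057))
round_tin [335.1, 172.0, 359.9, 192.4]
cups [258.1, 238.1, 287.4, 290.8]
```

Emit:
play_rows:
  commands:
    - [[0.5,0.015,0,0.1,-0.005],[0.5,0.015,0,0.22,-0.005],[0.5,0.015,0,0.33,-0.005],[0.5,0.015,0,0.4,-0.005],[0.5,0.015,0,0.45,-0.005],[0.5,0.015,0,0.48,-0.005],[0.5,0.015,0,0.51,-0.005],[0.5,0.015,0,0.51,-0.005]]

```text
clock: 13.47
tcp_pos: [0.5357, 0.1218, 0.0898]
orientation: [1.977, 2.441, 0.001]
contact_force: [0.2, 0.5, -1.7]
grip_width: 0.0611
gripper_force: 28.2
```

Emit:
play_rows:
  commands:
    - [[0.5,0,0,0.02,0],[0.5,0,0,0.04,0],[0.5,0,0,0.06,0],[0.5,0,0,0.075,0],[0.5,0,0,0.085,0],[0.5,0,0,0.09,0],[0.5,0,0,0.09,0]]

```text
clock: 14.05
tcp_pos: [0.5356, 0.122, 0.0721]
orientation: [1.976, 2.442, 0.001]
contact_force: [2.7, 0.6, -3.1]
grip_width: 0.0609
gripper_force: 28.1
```

Emit:
play_rows:
  commands:
    - [[0.5,0,0,0.005,0],[0.5,0,0,0.01,0],[0.5,0,0,0.015,0],[0.5,0,0,0.015,0]]

```text
clock: 14.38
tcp_pos: [0.5357, 0.1219, 0.0699]
orientation: [1.976, 2.441, 0.0]
contact_force: [-0.1, -0.1, 6.0]
grip_width: 0.0609
gripper_force: 28.7
```

Emit:
play_rows:
  commands:
    - [[-0.2,0,0,-0.003,0],[-0.6,0,0,-0.003,0],[-0.7,0,0,-0.003,0],[-0.7,0,0,-0.003,0],[-0.7,0,0,-0.08,0],[-0.7,0,0,-0.2,0],[-0.7,0,0,-0.38,0],[-0.7,0,0,-0.55,0],[-0.7,0,0,-0.6,0],[-0.7,0,0,-0.6,0]]

```text
clock: 15.22
tcp_pos: [0.5368, 0.1226, 0.1921]
orientation: [1.975, 2.439, 0.006]
contact_force: [0.2, 0.3, -0.5]
grip_width: 0.0726
gripper_force: 0.0
```

```bash
python3 - <<'E'
from h import *
p=np.load("lab.npy"); f=viewer.grab_frame("side")
o=get_obs();print(o["tcp_pos"],W2L(p,o["tcp_pos"]),o["contact_force"],o["grip_width"])
print(move([.4881,-.3345,.19],.1319+np.pi/2))
save(f,"ins1",(160,150,300,260),5)
E
```

```text
[0.53571391 0.12186471 0.19000072] [0.06805453 0.00103599 0.19000072] [ 0.46365345  0.47726413 -1.11640537] 0.07196521466803504
(array([-2.1824e+00, -7.0740e-01, -3.0000e-04]), np.float64(-0.9506))
```

Emit:
play_rows:
  commands:
    - [[-0.7,-0.15,-0.05,0,0.07],[-0.7,-0.32,-0.1,0,0.15],[-0.7,-0.5,-0.16,0,0.22],[-0.7,-0.7,-0.22,0,0.29],[-0.7,-0.88,-0.29,0,0.36],[-1,-1,-0.33,0,0.43],[-1,-1,-0.33,0,0.5],[-1,-1,-0.33,0,0.53]]

```text
clock: 15.93
tcp_pos: [0.5104, -0.0903, 0.1869]
orientation: [-2.801, -1.419, 0.006]
contact_force: [-0.7, 0.9, 1.0]
grip_width: 0.0853
gripper_force: 0.0
```

```bash
python3 - <<'E'
from h import *
print(move([.4881,-.3345,.15],.1319+np.pi/2),get_obs()["joints"][6])
E
```

```text
(array([-1.0496,  0.6334,  0.1851]), np.float64(0.5128)) -0.7740565676535484
```

Emit:
play_rows:
  commands:
    - [[-1,-0.15,0.09,0,0.07],[-1,-0.32,0.19,0,0.15],[-1,-0.5,0.3,0.05,0.22],[-1,-0.7,0.42,0.1,0.29],[-1,-0.88,0.53,0.15,0.36],[-1,-1,0.62,0.18,0.43],[-1,-1,0.63,0.18,0.5],[-1,-1,0.63,0.18,0.513],[-1,-1,0.63,0.18,0.513]]

```text
clock: 16.68
tcp_pos: [0.497, -0.3227, 0.1511]
orientation: [-3.131, -0.225, 0.005]
contact_force: [-0.3, 1.5, 0.2]
grip_width: 0.0855
gripper_force: 0.0
```

```bash
python3 - <<'E'
from h import *
g=viewer.grab_frame("side"); f=viewer.grab_frame("top")
for n,q in(("side",g),("top",f)): print(n,[t["rect"] for t in viewer.trace(q,"tin_a")])
print(move([.4881,-.3345,.05],.1319+np.pi/2),get_obs()["tcp_pos"])
E
```

```text
side [[210.5, 226.4, 241.5, 248.7], [322.8, 152.3, 337.9, 186.8]]
top [[386.0, 202.6, 418.6, 219.7], [206.1, 171.9, 221.1, 206.3]]
(array([-0.0593,  0.0555,  0.5145]), np.float64(0.0092)) [ 0.49825642 -0.32186564  0.15290102]
```

Emit:
play_rows:
  commands:
    - [[-1,-0.055,0.055,0.03,0.009],[-1,-0.055,0.055,0.15,0.009],[-1,-0.055,0.055,0.29,0.009],[-1,-0.055,0.055,0.41,0.009],[-1,-0.055,0.055,0.48,0.009],[-1,-0.055,0.055,0.505,0.009],[-1,-0.055,0.055,0.505,0.009],[0.5,-0.055,0.055,0.505,0.009],[0.5,-0.055,0.055,0.505,0.009],[0.5,-0.055,0.055,0.505,0.009],[0.5,-0.055,0.055,0.505,0.009]]
  grip_force: 25

```text
clock: 17.8
tcp_pos: [0.4896, -0.3366, 0.0537]
orientation: [3.134, 0.201, 0.003]
contact_force: [-1.5, 0.8, 6.0]
grip_width: 0.0607
gripper_force: 27.0
```

Emit:
play_rows:
  commands:
    - [[0.5,0,0,-0.1,0],[0.5,0,0,-0.3,0],[0.5,0,0,-0.5,0],[0.5,0,-0.1,-0.65,-0.07],[0.5,0.05,-0.28,-0.7,-0.15],[0.5,0.1,-0.46,-0.7,-0.22],[0.5,0.15,-0.64,-0.7,-0.29],[0.5,0.2,-0.82,-0.7,-0.36],[0.5,0.25,-0.95,-0.7,-0.43],[0.5,0.27,-1,-0.7,-0.5],[0.5,0.27,-1,-0.7,-0.53],[0.5,0.27,-1,-0.7,-0.53]]

```text
clock: 18.8
tcp_pos: [0.5168, -0.1295, 0.1924]
orientation: [2.783, 1.457, 0.001]
contact_force: [-0.4, -0.3, -0.9]
grip_width: 0.0606
gripper_force: 28.1
```

```bash
python3 - <<'E'
from h import *
p=np.load("lab.npy"); viewer.grab_frame("side")
o=get_obs();print(o["tcp_pos"],o["joints"][6])
print(move(L2W(p,(.11,.001,.19)),p[2]+np.pi/2))
E
```

```text
[ 0.51660362 -0.13055756  0.19228925] -0.6743257154230937
(array([ 0.9446, -0.4932,  0.0111]), np.float64(-0.5182))
```

Emit:
play_rows:
  commands:
    - [[0.5,0.15,-0.08,0,-0.07],[0.5,0.3,-0.16,0,-0.15],[0.5,0.45,-0.24,0,-0.22],[0.5,0.6,-0.32,0,-0.29],[0.5,0.75,-0.4,0,-0.36],[0.5,0.88,-0.47,0,-0.43],[0.5,0.94,-0.493,0,-0.5],[0.5,0.945,-0.493,0,-0.518],[0.5,0.945,-0.493,0,-0.518],[0.5,0.945,-0.493,0,-0.518]]

```text
clock: 19.68
tcp_pos: [0.5442, 0.0786, 0.1918]
orientation: [1.991, 2.43, -0.002]
contact_force: [-1.0, -0.1, -1.4]
grip_width: 0.0604
gripper_force: 28.1
```

```bash
python3 - <<'E'
from h import *
p=np.load("lab.npy"); viewer.grab_frame("side")
o=get_obs();print(o["tcp_pos"],W2L(p,o["tcp_pos"]))
print(move(L2W(p,(.109,.001,.19)),p[2]+np.pi/2))
E
```

```text
[0.54419284 0.07838663 0.1917892 ] [0.11234917 0.00056596 0.1917892 ]
(array([0.0168, 0.0021, 0.0089]), np.float64(-0.0035))
```

Emit:
play_rows:
  commands:
    - [[0.5,0.016,0.002,0.1,-0.004],[0.5,0.016,0.002,0.22,-0.004],[0.5,0.016,0.002,0.33,-0.004],[0.5,0.016,0.002,0.4,-0.004],[0.5,0.016,0.002,0.45,-0.004],[0.5,0.016,0.002,0.48,-0.004],[0.5,0.016,0.002,0.51,-0.004],[0.5,0.016,0.002,0.51,-0.004]]

```text
clock: 20.4
tcp_pos: [0.5439, 0.0836, 0.0897]
orientation: [-1.977, -2.441, 0.001]
contact_force: [0.1, -0.4, -1.0]
grip_width: 0.0608
gripper_force: 28.1
```

Emit:
play_rows:
  commands:
    - [[0.5,0,0,0.02,0],[0.5,0,0,0.04,0],[0.5,0,0,0.06,0],[0.5,0,0,0.075,0],[0.5,0,0,0.085,0],[0.5,0,0,0.09,0],[0.5,0,0,0.09,0]]

```text
clock: 20.98
tcp_pos: [0.5439, 0.084, 0.0719]
orientation: [-1.976, -2.442, 0.0]
contact_force: [-1.7, 0.4, -1.5]
grip_width: 0.0606
gripper_force: 28.1
```

Emit:
play_rows:
  commands:
    - [[0.5,0,0,0.005,0],[0.5,0,0,0.01,0],[0.5,0,0,0.013,0],[0.5,0,0,0.013,0]]

```text
clock: 21.32
tcp_pos: [0.5441, 0.0839, 0.0697]
orientation: [1.977, 2.442, 0.0]
contact_force: [-0.5, -0.6, -0.2]
grip_width: 0.0604
gripper_force: 28.2
```

Emit:
play_rows:
  commands:
    - [[0.5,0,0,0.003,0],[0.5,0,0,0.006,0],[0.5,0,0,0.006,0]]

```text
clock: 21.57
tcp_pos: [0.5442, 0.0839, 0.0696]
orientation: [1.976, 2.441, -0.001]
contact_force: [-4.2, -1.3, 12.8]
grip_width: 0.0608
gripper_force: 29.2
```

Floor contact. Release, rise and check.

Emit:
play_rows:
  commands:
    - [[0.5,0,0,-0.004,0],[-0.2,0,0,-0.006,0],[-0.6,0,0,-0.006,0],[-0.7,0,0,-0.006,0],[-0.7,0,0,-0.006,0],[-0.7,0,0,-0.08,0],[-0.7,0,0,-0.2,0],[-0.7,0,0,-0.36,0],[-0.7,0,0,-0.45,0],[-0.7,0,0,-0.45,0],[-0.7,0,0,-0.45,0]]

```text
clock: 22.48
tcp_pos: [0.5446, 0.084, 0.1592]
orientation: [1.976, 2.44, 0.002]
contact_force: [0.8, -0.3, -0.2]
grip_width: 0.0728
gripper_force: 0.0
```

```bash
python3 - <<'E'
from h import *
p=np.load("lab.npy"); f=viewer.grab_frame("side")
o=get_obs();print(o["tcp_pos"],W2L(p,o["tcp_pos"]),o["contact_force"],o["grip_width"])
for c in((.1615,.0928,.15),): print(move(L2W(p,c),p[2]), L2W(p,c))
save(f,"ins2",(165,170,300,270),5)
E
```

```text
[0.54380243 0.08366153 0.1580302 ] [0.10710401 0.00124813 0.1580302 ] [ 0.07647939  0.07681824 -0.60926867] 0.07236063805357
(array([-0.2748,  0.456 ,  0.0402]), np.float64(-0.996)) [0.64444839 0.04886127 0.15      ]
```

View pics/ins2.png

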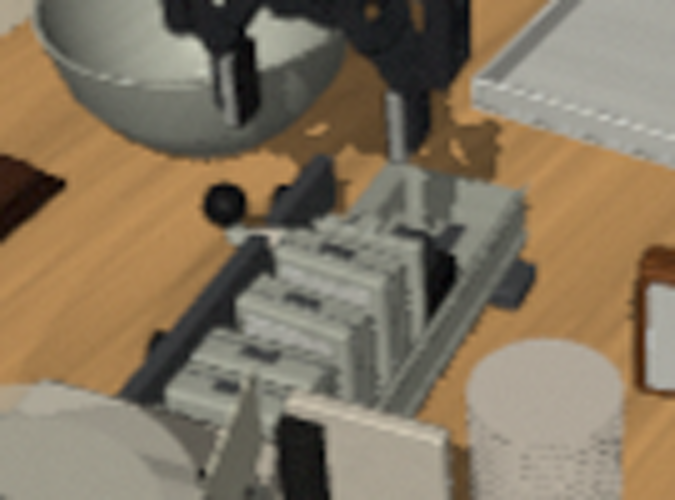

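The four tins stand upright in the row, with tops near crop (230,385), (260,352), (305,298) and (340,248). The ball is still parked low at (225,205). Now back to the handle.

Emit:
play_rows:
  commands:
    - [[-0.7,-0.05,0.08,0,0.07],[-0.5,-0.1,0.17,0,0.15],[-0.3,-0.16,0.26,0,0.22],[-0.05,-0.21,0.35,0,0.29],[-0.05,-0.26,0.43,0,0.36],[-0.05,-0.275,0.456,0,0.43],[-0.05,-0.275,0.456,0,0.5],[-0.05,-0.275,0.456,0,0.58],[-0.05,-0.275,0.456,0,0.66],[-0.05,-0.275,0.456,0,0.74],[-0.05,-0.275,0.456,0,0.81],[-0.05,-0.275,0.456,0,0.88]]

```text
clock: 23.53
tcp_pos: [0.6435, 0.0489, 0.1562]
orientation: [3.081, 0.613, -0.005]
contact_force: [-0.3, -0.9, -0.4]
grip_width: 0.0451
gripper_force: 0.0
```

Emit:
play_rows:
  commands:
    - [[-0.05,0,0,0,0.07],[-0.05,0,0,0,0.12],[-0.05,0,0,0,0.125],[-0.05,0,0,0,0.125]]

```text
clock: 23.87
tcp_pos: [0.6438, 0.0491, 0.1568]
orientation: [3.125, 0.32, -0.004]
contact_force: [-0.6, -0.5, -0.3]
grip_width: 0.0449
gripper_force: 0.0
```

```bash
python3 - <<'E'
from h import *
p=np.load("lab.npy"); f=viewer.grab_frame("side"); viewer.grab_frame("side")
o=get_obs();print(o["tcp_pos"],W2L(p,o["tcp_pos"]),o["grip_width"])
print(move([.6447,.0485,.053],-1.3762))
E
```

```text
[0.64415263 0.04908382 0.15741454] [0.16122234 0.09255524 0.15741454] 0.04463596133661928
(array([0.0028, 0.0034, 0.5221]), np.float64(0.0062))
```

Emit:
play_rows:
  commands:
    - [[-0.05,0.003,0.003,0.1,0.006],[-0.05,0.003,0.003,0.22,0.006],[-0.05,0.003,0.003,0.34,0.006],[-0.05,0.003,0.003,0.44,0.006],[-0.05,0.003,0.003,0.5,0.006],[-0.05,0.003,0.003,0.52,0.006],[-0.05,0.003,0.003,0.52,0.006],[0.3,0.003,0.003,0.52,0.006],[0.5,0.003,0.003,0.52,0.006],[0.5,0.003,0.003,0.52,0.006],[0.5,0.003,0.003,0.52,0.006],[0.5,0.003,0.003,0.52,0.006]]
  grip_force: 25

```text
clock: 24.97
tcp_pos: [0.6464, 0.0488, 0.0555]
orientation: [-3.127, -0.302, -0.004]
contact_force: [1.3, -0.3, 2.4]
grip_width: 0.022
gripper_force: 24.5
```

Emit:
play_rows:
  commands:
    - [[0.5,0,0.003,0,0],[0.5,0,0.006,0,0],[0.5,0,0.006,0,0]]

```text
clock: 25.22
tcp_pos: [0.6464, 0.0487, 0.0551]
orientation: [-3.126, -0.303, -0.003]
contact_force: [2.2, 3.3, 4.5]
grip_width: 0.0219
gripper_force: 24.7
```

Emit:
play_rows:
  commands:
    - [[0.5,0,0.004,0,0],[0.5,0,0.008,0,0],[0.5,0,0.01,-0.01,0],[0.5,0,0.01,-0.02,0],[0.5,0,0.01,-0.02,0]]

```text
clock: 25.63
tcp_pos: [0.6463, 0.048, 0.0584]
orientation: [-3.124, -0.304, -0.002]
contact_force: [3.0, 6.0, -1.2]
grip_width: 0.022
gripper_force: 24.5
```

Emit:
play_rows:
  commands:
    - [[0.5,-0.003,0,-0.015,0],[0.5,-0.006,0,-0.035,0],[0.5,-0.01,0,-0.055,0],[0.5,-0.012,0,-0.075,0],[0.5,-0.013,0,-0.095,0],[0.5,-0.013,0,-0.1,0],[0.5,-0.013,0,-0.1,0]]

```text
clock: 26.22
tcp_pos: [0.6407, 0.0468, 0.0769]
orientation: [-3.125, -0.304, 0.008]
contact_force: [-1.4, 5.8, -2.6]
grip_width: 0.0217
gripper_force: 24.6
```

```bash
python3 - <<'E'
from h import *
p=np.load("lab.npy"); f=viewer.grab_frame("side")
o=get_obs();print(o["tcp_pos"],W2L(p,o["tcp_pos"]),o["grip_width"],o["contact_force"])
for n in("ball","handle"): print([(t["score"],t["rect"]) for t in viewer.trace(f,n)[:2]])
E
```

```text
[0.640761   0.04683773 0.07678433] [0.16273773 0.08878011 0.07678433] 0.022311774189256933 [-3.03520984  4.86467131 -1.27514349]
[(0.46, [215.5, 204.1, 225.9, 214.9])]
[(0.55, [210.4, 202.3, 223.7, 215.2]), (0.36, [260.2, 151.1, 391.0, 222.0])]
```

Emit:
play_rows:
  commands:
    - [[0.5,0,-0.01,0,0],[0.5,0,-0.025,0,0],[0.5,0,-0.04,0,0],[0.5,0,-0.055,0,0],[0.5,0,-0.07,0,0],[0.5,0,-0.085,0,0],[0.5,-0.001,-0.1,0,0],[0.5,-0.001,-0.115,0,0],[0.5,-0.001,-0.13,0,0],[0.5,-0.001,-0.145,0,0],[0.5,-0.001,-0.15,0,0],[0.5,-0.001,-0.15,0,0]]

```text
clock: 27.37
tcp_pos: [0.6351, 0.0752, 0.077]
orientation: [-3.127, -0.304, 0.007]
contact_force: [-3.8, 3.9, -3.5]
grip_width: 0.0219
gripper_force: 24.7
```

Fy has dropped to 3.9 N, so the follower is pushing tins. I'll ease on in small steps.

Emit:
play_rows:
  commands:
    - [[0.5,0,-0.007,0,0],[0.5,0,-0.014,0,0],[0.5,0,-0.021,0,0],[0.5,0,-0.028,0,0],[0.5,0,-0.035,0,0],[0.5,0,-0.04,0,0],[0.5,0,-0.04,0,0]]

```text
clock: 27.95
tcp_pos: [0.6337, 0.0823, 0.077]
orientation: [3.127, 0.303, -0.007]
contact_force: [-4.7, 3.2, -3.8]
grip_width: 0.0218
gripper_force: 24.7
```

Emit:
play_rows:
  commands:
    - [[0.5,0,-0.006,0,0],[0.5,0,-0.012,0,0],[0.5,0,-0.015,0,0],[0.5,0,-0.015,0,0]]

```text
clock: 28.28
tcp_pos: [0.6331, 0.0852, 0.077]
orientation: [3.126, 0.303, -0.007]
contact_force: [-4.5, 2.7, -3.9]
grip_width: 0.0218
gripper_force: 24.7
```

Emit:
play_rows:
  commands:
    - [[0.5,0,-0.005,0,0],[0.5,0,-0.01,0,0],[0.5,0,-0.01,0,0]]

```text
clock: 28.53
tcp_pos: [0.6327, 0.0871, 0.077]
orientation: [3.126, 0.302, -0.007]
contact_force: [-5.4, 4.0, -3.7]
grip_width: 0.0219
gripper_force: 24.7
```

Emit:
play_rows:
  commands:
    - [[0.5,0,-0.004,0,0],[0.5,0,-0.008,0,0],[0.5,0,-0.008,0,0]]

```text
clock: 28.78
tcp_pos: [0.6324, 0.0886, 0.077]
orientation: [3.126, 0.302, -0.007]
contact_force: [-5.1, 4.3, -3.9]
grip_width: 0.022
gripper_force: 24.7
```

Emit:
play_rows:
  commands:
    - [[0.5,-0.003,-0.004,0,0],[0.5,-0.006,-0.008,0,0],[0.5,-0.006,-0.01,0,0],[0.5,-0.006,-0.01,0,0]]

```text
clock: 29.12
tcp_pos: [0.6318, 0.0906, 0.0777]
orientation: [3.127, 0.302, -0.004]
contact_force: [-6.0, 2.8, -3.4]
grip_width: 0.0217
gripper_force: 24.7
```

Emit:
play_rows:
  commands:
    - [[0.5,0,-0.004,0,0],[0.5,0,-0.008,0,0],[0.5,0,-0.008,0,0]]

```text
clock: 29.37
tcp_pos: [0.6317, 0.0911, 0.0777]
orientation: [3.126, 0.301, -0.004]
contact_force: [-4.9, 0.4, -3.7]
grip_width: 0.022
gripper_force: 24.6
```

Emit:
play_rows:
  commands:
    - [[0.5,0,-0.004,0,0],[0.5,0,-0.004,0.01,0],[0.5,0,-0.004,0.02,0],[0.5,0,-0.004,0.025,0],[0.5,0,-0.004,0.025,0]]

```text
clock: 29.78
tcp_pos: [0.6331, 0.0915, 0.0732]
orientation: [3.126, 0.3, 0.001]
contact_force: [-2.4, -3.7, -2.6]
grip_width: 0.022
gripper_force: 24.8
```

Emit:
play_rows:
  commands:
    - [[0.5,0,0,0.006,0],[0.5,0,0.003,0.008,0],[0.3,0,0.003,0.008,0],[0.1,0,0.003,0.008,0],[-0.05,0,0.003,0.008,0],[-0.05,0,0.003,0.008,0],[-0.05,0,0.003,-0.05,0],[-0.05,0,0.003,-0.2,0],[-0.05,0,0.003,-0.4,0],[-0.05,0,0.003,-0.6,0],[-0.05,0,0.003,-0.7,0],[-0.05,0,0.003,-0.7,0]]

```text
clock: 30.78
tcp_pos: [0.6361, 0.0936, 0.2208]
orientation: [-3.126, -0.302, -0.018]
contact_force: [0.7, -0.1, 0.6]
grip_width: 0.0449
gripper_force: 0.0
```

```bash
python3 - <<'E'
from h import *
p=np.load("lab.npy"); f=viewer.grab_frame("side")
o=get_obs();print(o["tcp_pos"],o["contact_force"],o["grip_width"])
# dark ball blob near predicted
for v in(.0435,.0475,.052): print(v,proj(f,L2W(p,(.073+v-.001,.091,.082))))
P=proj(f,L2W(p,(.12,.091,.082))).astype(int); x0,y0=P-22
w=(f["pixels"][y0:y0+44,x0:x0+44].max(2)<45).astype(np.uint8)
n,l,s,c=cv2.connectedComponentsWithStats(w); print([(s[i],c[i]+[x0,y0]) for i in range(1,n) if s[i][4]>15])
for t in("tin_in1","handle","cups"): print(t,[(round(d["score"],2),d["rect"]) for d in viewer.trace(f,t)])
E
```

```text
[0.634698   0.09310565 0.2176218 ] [ 0.68362079 -0.4737371  -0.66090683] 0.04458194489077432
0.0435 [201.07228299 216.21324238]
0.0475 [201.8823834  215.27557916]
0.052 [202.78776161 214.22763516]
[(array([18, 19,  9,  8, 54], dtype=int32), array([201.11111111, 215.55555556])), (array([36, 20,  8, 10, 30], dtype=int32), array([219.26666667, 219.43333333])), (array([24, 34, 10, 10, 30], dtype=int32), array([207.76666667, 231.86666667]))]
tin_in1 [(0.84, [286.5, 330.8, 322.3, 381.1]), (0.8, [288.7, 292.1, 309.7, 338.9]), (0.7, [195.3, 242.8, 221.6, 257.0]), (0.61, [287.3, 218.9, 318.0, 251.7]), (0.51, [204.6, 239.2, 232.9, 248.4]), (0.47, [195.9, 212.5, 214.1, 227.1])]
handle [(0.48, [197.0, 212.7, 214.2, 229.4]), (0.31, [194.9, 213.5, 248.4, 245.4]), (0.31, [214.5, 223.7, 239.8, 249.0])]
cups [(0.89, [260.1, 236.6, 287.8, 291.2])]
```

```bash
python3 -c "
from h import *
print(r.hand_in())"
```

```text
the job is handed in; nothing more can be done
None
```

The job is handed in at about 31 s on the robot's clock: the follower was parked in the notch, both tins were lowered into the track, and the follower was eased onto the closed-up row at about 48 mm travel and let go; the judge's verdict was not shown.

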